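Set and lock the cam clamp on a dental cast

TASK

Clamp the cream dental cast in its blue holder: with the red cam lever open, turn the black wing nut until the lever starts to bite on the cast about half-way through its swing, then flip the lever fully down and leave it locked. Too loose will not hold and too tight cracks the plaster, so feel for the bite; never turn the nut while the lever is shut, and leave the cast where it stands and the other things alone.

Things in the scene. Friction and masses are not known exactly. Their poses are not given: they have to be found in the camera images.
- clamp: Blue clamp fixed to the table. Origin: on the table top straight under the pressing foot and the middle of the cast. A steel column 125 mm from it along the clamp's +y carries the black wing nut on top and a blue arm reaching back along -y to a head (36 x 36 mm) over the origin. The head holds the red cam lever above and, below, a rubber foot that the cam pushes straight down on the cast.
- nut (a joint): Turn of the wing nut, 0 to 7 rad; grows clockwise seen from above (tightening). Each rad lowers the whole arm with nut, lever and foot by 3 mm. Stiff (0.22 N m), stays where left. Starts at 0 to 0.8, always too loose: the lever then bites too late or not at all, and 0.8 to 5 rad more are needed.
- nut_grip (a point): Centre of the nut's wing, 156 mm above the table at nut 0 and 3 mm lower per rad of nut: an upright black bar 54 mm long, 12 mm thick, reaching 14 mm above and 20 mm below this point (a steel collar 28 mm wide lies under it), to be gripped across its 12 mm from above. Its length lies along this point's x axis, which at joint value 0 is the clamp's x axis and turns with the nut.
- lever (a joint): Swing of the red cam lever: 0 open (leaning 0.10 rad from upright towards the clamp's -x), 1.45 rad fully down, flat towards the clamp's -x; hinge along the clamp's y. Starts at 0 to 0.1. The cam lowers the foot by 7.3 mm at 0.4, 12.0 at 0.72, 14.7 at 1.0 and 15.8 at 1.3. Right setting: it begins to bite at about 0.72 rad. Each rad of nut brings the bite about 0.24 rad earlier.
- lever_pivot (a point): The lever's hinge in the head, 130 mm above the table at nut 0, 3 mm lower per rad of nut. The lever swings with slight friction (0.08 N m) until the foot meets the cast, then resists with up to about 0.3 N m. Let go before about 1.3 rad it springs back to near where the bite began; past that it is over centre and stays down.
- lever_tip (a point): On the red lever's centre line near its end, 90 mm from the pivot. The handle is a flat bar 14 mm wide (along the hinge) and 8 mm thick, ending in a 14 mm round bead centred 88 mm from the pivot.
- cast_mid (a point): Middle of the cream plaster dental cast (block 62 x 66 x 28 mm with a horseshoe of teeth, 36 mm tall in all, 0.2 kg), half-way up the block. It stands loose on a square aluminium seat 12 mm thick; the foot presses on the flat inside the horseshoe.
- cast: The same cast; origin at the centre of its underside. The foot above it (black rubber, 22 mm wide) is screwed into the head by an amount that differs by up to 5 mm either way and is not measured, so the right nut setting must be found by feel. The foot is on a preloaded spring: 10 N at first touch, then 6.5 N more per mm.
- cast2_mid (a point): Bystander: a second, greenish cast of the same size, loose on the table. Leave alone.
- mouse_mid (a point): Bystander: a small red and black computer mouse, about 94 x 60 x 28 mm, loose. Leave alone.
- wand_mid (a point): Bystander: a white hand scanner lying on the table, about 200 x 36 x 34 mm, loose. Leave alone.
There are look-alikes about, which are no part of the job. What is shaped like the cast but green or purple is not meant. There is more than one size of the clamp; the job needs the smallest.

How it is judged (in metres and radians):
At the end, for the whole second after the job is handed in: The lever is fully down (1.36 rad or more), the foot holds the cast with 20 to 45 N (as when the lever begins to bite between about 40 and 60 per cent of its swing), and the cast is within 8 mm of where it stood (value of joint lever above 1.36 rad and contact force between clamp and cast between 20 and 45 N and distance of cast_mid from where it was at the start of the episode below 0.008 m); the robot touches nothing.
It fails at once if the cast is pressed with more than 56 N by the clamp (cracked) (contact force between clamp and cast above 56 N).
It fails at once if the nut is turned while the lever is shut (value of joint lever above 1.34 rad and (velocity of joint nut above 0.3 rad/s or velocity of joint nut below -0.3 rad/s)).
It fails at once if the robot presses on the cast with more than 15 N (contact force between any of the fingers, the arm and cast above 15 N).
It fails at once if the second cast, the mouse or the scanner is moved by more than 15 mm (distance of any of cast2_mid, mouse_mid, wand_mid from where it was at the start of the episode above 0.015 m).
It also fails if it takes over 72 s, if anything falls off the work surface, if the arm or the gripper's body presses on something with over 40 N, if the wrist force passes 120 N, or if a joint passes its speed limit or range.

ROBOT

A 6-joint arm with a two-finger parallel gripper is mounted at the origin on the work surface. World frame = base frame: x ahead of the robot, y to its left, z up, the work surface at z = 0. Lengths are in mm, angles in rad, forces in N, time in s.
With the tool pointing down it reaches from about 350 to 775 mm from the base axis. Payload 7.3 kg.
Tool frame: the origin (TCP) lies between the finger pads; the fingertips stand 14 mm ahead of it and the grasp point (between the pads) lies 5 mm behind it; z points along the fingers, y is the line along which they close (so a half turn about z gives the same grasp; the last joint's range is limited). The gripper opens to 92 mm and grips with 3 to 60 N. Pads are 19 mm wide; open, the fingers measure 130 mm over their backs; the gripper's body (75 mm by 190 mm) begins 47 mm behind the grasp point.
Start: joints at [-1.276, 0.342, 1.524, -0, 1.275, -0.146], TCP at [224.022, -474.824, 240.741] pointing down, gripper open.
Joint ranges: [-2.53, 2.53], [-0.77, 2.02], [0.04, 2.7], [-1, 4.14], [0.28, 2.66], [-3.11, 3.11]. Speed limits (rad/s): [2.57, 2.57, 3.14, 3.14, 3.14, 3.14].

INTERFACE

Orientations are given as [roll, pitch, yaw] about the fixed x, y, z axes, in that order (R = Rz(yaw) Ry(pitch) Rx(roll)).
In Python, from plant import get_obs, cams, close_job gives the robot as it stands. The module is installed in compiled form; this text tells all that it offers.
- The arm moves only by the shell command python3 -m creep 'ROWS'. ROWS is JSON, a list of rows, each an object of numbers: "hand": the opening, from 0 (shut) to 1 (fully open); "tx", "ty", "tz": the shift along the tool's x, y, z in m; "spin": the turn about the tool's z in degrees. In form: [{"hand": .., "tx": .., "ty": .., "tz": .., "spin": ..}, ...]. A call has 1 to 5 rows; each row shifts and turns the commanded pose from where the row before left it, along the tool's axes as they then stand; what a row does not reach is not made up. A row lasts 1/8 s, in which the tool goes at most 62.5 mm and 10.7 degrees, less where a joint would pass 70% of its speed; a pose out of reach is approached as far as the arm can. A call is refused whole if a number of a shift passes 0.0625 or a number of a turn 10.7, either way. A call with a gripper value outside its range is refused whole. The fingers move at their own pace and stop on an object; the grip force is fixed at half the most. Time passes only in rows, so rows that do not move let the fingers close. It gives the time, the measured TCP pose, the force, the opening and the grip force at its end, in the units of the state.
- get_obs(): the state, without advancing time (a new reading comes with each control period).
- cams.capture(name): name is "scene" or "top" or "wrist"; returns a dict with "color" (420x560x3 uint8, red, green, blue), "K" (3x3 intrinsics, pixels), "R" (3x3) and "t" (3): a world point X has camera coordinates R X + t. Camera axes: x right, y down, z forward; pixel columns grow to the right and rows downward; lengths in mm; the calibration is good to about 2 mm. A picture is of the moment at which its call begins. There is no depth.
- close_job(): hands the job in; it is judged then, once.
The state is a dict: "time": time; "joint_positions": joint angles; "dq": joint speeds; "tau": joint torques, N m; "tool_pos": TCP position; "tcp_rot": TCP orientation; "contact_force": force on the tool from outside, world axes, zero at the start; "moment": the same for the moment, N m; "grip_width": finger opening in mm; "finger_force": force on a finger pad.
Only numpy, scipy, OpenCV 4.12 (cv2) and the standard library are available. Lean on these libraries where they do the work, as an engineer would, in place of code of your own. Each camera call takes 0.05 s, during which the arm holds its last target. There are 200 camera calls.

## Working session

There is one attempt and no reset: what is moved stays moved. The work goes in short steps, Python scripts to look and compute and a shell command to move; the robot and the scene stay as the last step left them, time stands still between calls to the robot, and variables do not carry over. Pictures are saved under pics/ and viewed, at most 10 in all, crops included, and the job is handed in when it is done.

```bash
mkdir -p pics
python3 - <<'E'
from plant import get_obs,cams
import cv2,numpy as np
o=get_obs();print(o)
for n in("scene","top"):
    c=cams.capture(n);cv2.imwrite(f"pics/{n}0.png",c["color"][...,::-1]);np.savez(f"{n}0.npz",**c);print(n,c["K"].tolist(),c["R"].round(3).tolist(),c["t"].round(1))
E
```

```text
{'time': 0.0, 'joint_positions': array([-1.27601688e+00,  3.42742183e-01,  1.52501110e+00, -6.53770492e-05,
        1.27536185e+00, -1.45984317e-01]), 'dq': array([ 0.00150368,  0.00101176,  0.00077273, -0.00141142,  0.00061705,
        0.00032977]), 'tau': array([-1.11443722e-03, -4.31248212e+01, -2.44212538e+01,  7.17292889e-02,
        5.61598269e-02, -1.34935053e-04]), 'tool_pos': array([ 223.88105746, -474.4563662 ,  240.03689716]), 'tcp_rot': array([-3.14007728e+00, -1.59618609e-04,  4.40782721e-01]), 'contact_force': array([-0.53802794,  0.08353302, -0.63546078]), 'moment': array([ 0.01101521, -0.00527401, -0.03991076]), 'finger_force': 0.0, 'grip_width': 91.65870249372202}
scene [[523.9952574793764, 0.0, 284.3089516938594], [0.0, 523.9952574793764, 205.47376084483392], [0.0, 0.0, 1.0]] [[-0.201, 0.98, 0.009], [0.597, 0.13, -0.792], [-0.777, -0.153, -0.611]] [ 175.5 -157.  1634.4]
top [[403.3165583386526, 0.0, 280.4952325935738], [0.0, 403.3165583386526, 221.23371300127766], [0.0, 0.0, 1.0]] [[-0.016, -1.0, 0.018], [-0.988, 0.013, -0.151], [0.151, -0.02, -0.988]] [-83.5 514.6 915.8]
```

View pics/scene0.png

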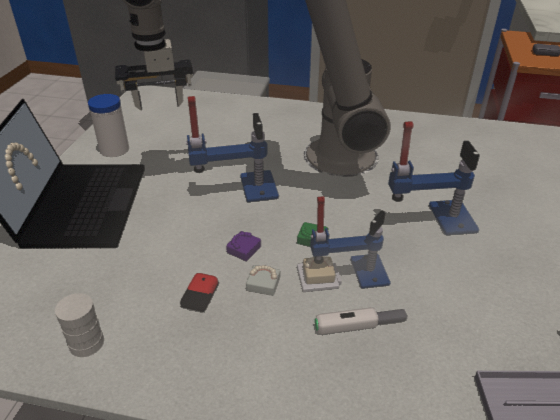

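View pics/top0.png

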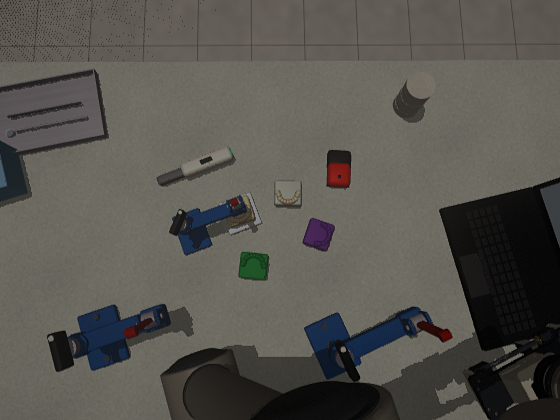

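The scene shows the smallest clamp with the cream cast near (320,270), its wing nut at (377,222) and its red lever tip at (321,201). In the top view the nut is at (178,220) and the lever at (236,203).

```bash
cat > h.py <<'E'
import numpy as np,cv2
def ray(c,uv):
    d=np.linalg.inv(c["K"])@np.array([uv[0],uv[1],1.]);return -c["R"].T@c["t"],c["R"].T@d
def plane(c,uv,z):
    o,d=ray(c,uv);return o+d*(z-o[2])/d[2]
def tri(a,ua,b,ub):
    o,d=ray(a,ua);p,e=ray(b,ub);s=np.linalg.lstsq(np.c_[d,-e],p-o,rcond=None)[0]
    x=o+d*s[0];y=p+e*s[1];return (x+y)/2,np.linalg.norm(x-y)
def proj(c,X):
    q=c["K"]@(c["R"]@np.asarray(X,float)+c["t"]);return q[:2]/q[2]
def blobs(c,kind,box,amin=8):
    h=cv2.cvtColor(c["color"],cv2.COLOR_RGB2HSV);H,S,V=[h[...,i].astype(int) for i in range(3)]
    m={"red":((H<8)|(H>172))&(S>140)&(V>50),"black":(V<50),"blue":(H>100)&(H<125)&(S>120)&(V>50),"cream":(H>8)&(H<28)&(S>50)&(V>110)}[kind]
    k=np.zeros_like(m);x0,y0,x1,y1=box;k[y0:y1,x0:x1]=1;m=(m&k).astype(np.uint8)
    n,l,s,ce=cv2.connectedComponentsWithStats(m)
    r=[]
    for i in range(1,n):
        if s[i,4]>=amin: 
            p=np.argwhere(l==i)[:,::-1];rr=cv2.minAreaRect(p.astype(np.float32));r.append((s[i,4],ce[i].round(1),cv2.boxPoints(rr).round(1)))
    return r
E
python3 - <<'E'
from h import *
S=dict(np.load("scene0.npz"));T=dict(np.load("top0.npz"))
for n,c,b in(("S",S,(285,190,400,290)),("T",T,(160,185,270,260))):
    for k in("red","black","blue","cream"):
        for x in blobs(c,k,b): print(n,k,x[0],x[1],x[2].tolist())
a=cv2.resize(S["color"][185:295,285:405],None,fx=5,fy=5,interpolation=cv2.INTER_CUBIC)
b=cv2.resize(T["color"][185:260,160:280],None,fx=6,fy=6,interpolation=cv2.INTER_CUBIC)
cv2.imwrite("pics/ca.png",a[...,::-1]);cv2.imwrite("pics/cb.png",b[...,::-1])
E
```

```text
S red 16 [320.7 198.5] [[318.0, 197.0], [323.0, 197.0], [323.0, 200.0], [318.0, 200.0]]
S black 23 [395.8 198.2] [[391.6000061035156, 197.8000030517578], [393.0, 195.0], [399.79998779296875, 198.39999389648438], [398.3999938964844, 201.1999969482422]]
S black 142 [377.4 221.5] [[366.20001220703125, 229.1999969482422], [381.0, 210.1999969482422], [387.79998779296875, 215.5], [373.0, 234.60000610351562]]
S cream 10 [304.4 261.5] [[304.0, 259.0], [305.0, 259.0], [305.0, 264.0], [304.0, 264.0]]
S cream 332 [320.1 273. ] [[304.8999938964844, 267.0], [333.70001220703125, 265.6000061035156], [334.5, 281.1000061035156], [305.6000061035156, 282.3999938964844]]
T red 43 [233.6 201.6] [[229.3000030517578, 199.89999389648438], [235.89999389648438, 197.6999969482422], [237.8000030517578, 203.39999389648438], [231.1999969482422, 205.60000610351562]]
T black 797 [197.  225.8] [[166.89999389648438, 210.1999969482422], [245.39999389648438, 202.60000610351562], [249.1999969482422, 242.0], [170.6999969482422, 249.60000610351562]]
T blue 24 [240.8 200.4] [[237.8000030517578, 196.5], [239.89999389648438, 195.60000610351562], [244.10000610351562, 205.10000610351562], [242.0, 206.0]]
T blue 571 [208.6 214.9] [[184.6999969482422, 212.5], [227.1999969482422, 197.0], [233.1999969482422, 213.60000610351562], [190.8000030517578, 229.10000610351562]]
T blue 308 [191.8 243.5] [[177.5, 233.5], [204.1999969482422, 224.60000610351562], [211.1999969482422, 245.60000610351562], [184.5, 254.5]]
T cream 43 [245.8 200.4] [[241.60000610351562, 196.1999969482422], [245.1999969482422, 194.39999389648438], [251.0, 206.0], [247.39999389648438, 207.8000030517578]]
```

View pics/ca.png

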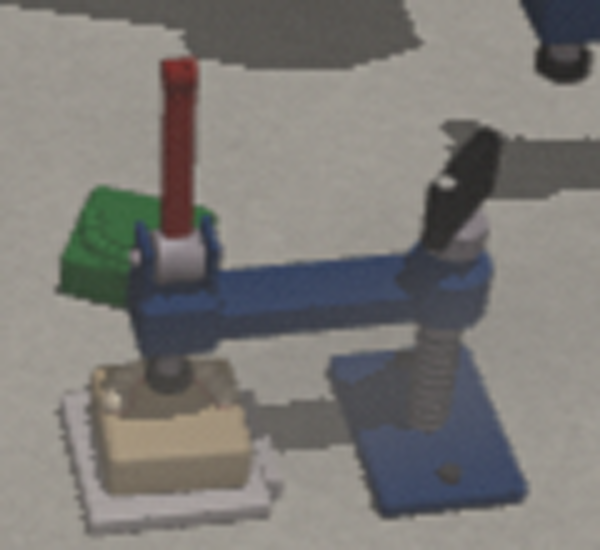

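View pics/cb.png

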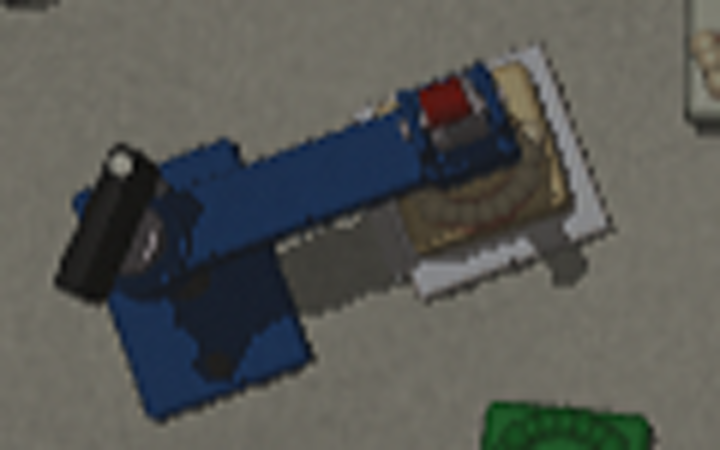

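The crops show the nut bar's top face centred at top-view (177.7,222), running from (183,211) to (173,234). The lever tip is at top-view (234,201).

Run:
```python
from h import *
S=dict(np.load("scene0.npz"));T=dict(np.load("top0.npz"))
print("camS",-S["R"].T@S["t"],"camT",-T["R"].T@T["t"])
n,e=tri(S,(377.4,221.5),T,(178,222));print("nut",n,e)
a=plane(T,(182.5,211.5),168);b=plane(T,(172.8,234),168);print("wing ends",a,b,np.linalg.norm(a-b),np.degrees(np.arctan2(*(a-b)[1::-1])))
l,e=tri(S,(320.7,199.5),T,(234,201.5));print("tip",l,e)
# plate of seat: corners in top at z=12
for uv in((250,192),(262,223),(231,235)):print("seat",plane(T,uv,12))
# base plate corners z~8
P=[plane(T,(160+x/6,185+y/6),6) for x,y in((110,300),(158,420),(312,358))];print("base",P)
P=[plane(S,(285+x/5,185+y/5),12) for x,y in((63,400),(90,530),(275,487))];print("seatS",P)
# foot/head arm edges at z~125 in top
P=[plane(T,(160+x/6,185+y/6),118) for x,y in((205,270),(410,190),(238,150),(400,95))];print("arm",P)
```

```text
camS [1398.19958097   99.37261585  872.77746816] camT [368.78999242 -71.55620221 984.5780392 ]
nut [496.99365172 125.71654089 153.17369341] 3.0620848210782086
wing ends [516.49010085 111.98692224 168.        ] [470.36774808 130.61697427 168.        ] 49.742841336846475 -21.995100082824525
tip [526.31046234   3.29204361 214.98775063] 2.002879236626499
seat [591.42150889 -17.52718763  12.        ]
seat [513.8123968 -46.3847993  12.       ]
seat [485.41795781  28.8987327   12.        ]
base [array([487.88817914, 157.27837623,   6.        ]), array([439.02049459, 136.96942255,   6.        ]), array([463.16379945,  75.44752558,   6.        ])]
seatS [array([521.33409692, -40.48944735,  12.        ]), array([599.82044083, -13.8266902 ,  12.        ]), array([556.36783659,  63.49070782,  12.        ])]
arm [array([484.65663145,  97.31007524, 118.        ]), array([512.87944216,  23.84008674, 118.        ]), array([528.37905224,  86.1130923 , 118.        ]), array([548.00211829,  27.60441298, 118.        ])]
```

```bash
python3 -m creep '[{"tz":-0.06},{"tz":-0.06},{"tz":-0.05}]' && python3 -m creep '[{"tx":0.045,"ty":-0.0385},{"tx":0.045,"ty":-0.0385},{"tx":0.045,"ty":-0.0385},{"tx":0.045,"ty":-0.0385},{"tx":0.045,"ty":-0.0385}]' && python3 -m creep '[{"tx":0.045,"ty":-0.0385},{"tx":0.045,"ty":-0.0385},{"tx":0.045,"ty":-0.0385},{"tx":0.045,"ty":-0.0385},{"tx":0.045,"ty":-0.0385}]' && python3 -m creep '[{"tx":0.045,"ty":-0.0385,"hand":0.7},{"spin":-10.5},{"spin":-10.5},{"spin":-10.5},{"spin":-10.5}]' && python3 -m creep '[{"spin":-10.5},{"spin":-10.5},{"spin":-10.5},{"spin":-10.5},{"spin":-10.5}]' && python3 -m creep '[{"spin":-10.5},{"spin":-10.5},{"spin":-10.5},{"spin":-7}]'
python3 - <<'E'
from plant import *
import cv2,numpy as np
o=get_obs();print(o["joint_positions"],o["contact_force"])
c=cams.capture("wrist");np.savez("w1.npz",**c);cv2.imwrite("pics/w1.png",c["color"][...,::-1])
E
```

```text
[-1.27603204e+00  3.42664505e-01  1.52490194e+00 -1.70776321e-05
  1.27539129e+00 -1.45971015e-01] [-0.76355254 -0.04485965 -0.01203779]invalid input at $[0]: expected keys hand, tx, ty, tz, spin
```

View pics/w1.png

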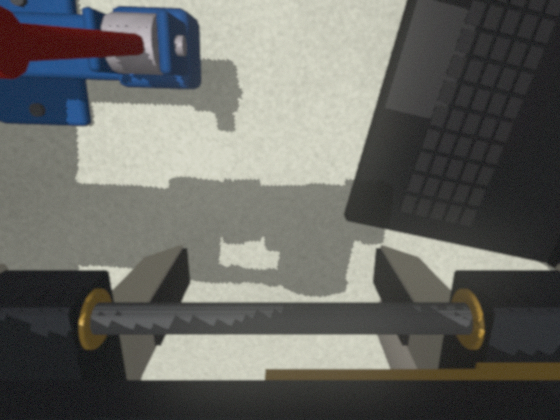

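The call was refused because every row needs all five keys. The picture still shows the start pose, with a larger clamp at left.

```bash
python3 -m creep '[{"hand":1,"tx":0,"ty":0,"tz":-0.06,"spin":0},{"hand":1,"tx":0,"ty":0,"tz":-0.06,"spin":0},{"hand":1,"tx":0,"ty":0,"tz":-0.05,"spin":0}]' && python3 -m creep '[{"hand":1,"tx":0.045,"ty":-0.0385,"tz":0,"spin":0},{"hand":1,"tx":0.045,"ty":-0.0385,"tz":0,"spin":0},{"hand":1,"tx":0.045,"ty":-0.0385,"tz":0,"spin":0},{"hand":1,"tx":0.045,"ty":-0.0385,"tz":0,"spin":0},{"hand":1,"tx":0.045,"ty":-0.0385,"tz":0,"spin":0}]' && python3 -m creep '[{"hand":1,"tx":0.045,"ty":-0.0385,"tz":0,"spin":0},{"hand":1,"tx":0.045,"ty":-0.0385,"tz":0,"spin":0},{"hand":1,"tx":0.045,"ty":-0.0385,"tz":0,"spin":0},{"hand":1,"tx":0.045,"ty":-0.0385,"tz":0,"spin":0},{"hand":1,"tx":0.045,"ty":-0.0385,"tz":0,"spin":0}]' && python3 -m creep '[{"hand":0.7,"tx":0.045,"ty":-0.0385,"tz":0,"spin":0},{"hand":0.7,"tx":0,"ty":0,"tz":0,"spin":-10.5},{"hand":0.7,"tx":0,"ty":0,"tz":0,"spin":-10.5},{"hand":0.7,"tx":0,"ty":0,"tz":0,"spin":-10.5},{"hand":0.7,"tx":0,"ty":0,"tz":0,"spin":-10.5}]' && python3 -m creep '[{"hand":0.7,"tx":0,"ty":0,"tz":0,"spin":-10.5},{"hand":0.7,"tx":0,"ty":0,"tz":0,"spin":-10.5},{"hand":0.7,"tx":0,"ty":0,"tz":0,"spin":-10.5},{"hand":0.7,"tx":0,"ty":0,"tz":0,"spin":-10.5},{"hand":0.7,"tx":0,"ty":0,"tz":0,"spin":-10.5}]' && python3 -m creep '[{"hand":0.7,"tx":0,"ty":0,"tz":0,"spin":-10.5},{"hand":0.7,"tx":0,"ty":0,"tz":0,"spin":-10.5},{"hand":0.7,"tx":0,"ty":0,"tz":0,"spin":-10.5},{"hand":0.7,"tx":0,"ty":0,"tz":0,"spin":-7}]'
python3 - <<'E'
from plant import *
import cv2,numpy as np
o=get_obs();print(o["joint_positions"],o["contact_force"])
c=cams.capture("wrist");np.savez("w1.npz",**c);cv2.imwrite("pics/w2.png",c["color"][...,::-1])
E
```

```text
time: 0.52
tool_pos: [224.0, -474.6, 413.0]
tcp_rot: [3.14, 0.0, 0.441]
contact_force: [1.0, -1.3, 0.3]
grip_width: 92.1
finger_force: 0.0
time: 1.15
tool_pos: [345.7, -202.8, 410.6]
tcp_rot: [3.142, -0.0, 0.44]
contact_force: [1.5, -1.1, 0.1]
grip_width: 91.8
finger_force: 0.0
time: 1.78
tool_pos: [467.1, 67.4, 410.6]
tcp_rot: [3.141, 0.0, 0.441]
contact_force: [0.5, -0.5, 0.4]
grip_width: 91.8
finger_force: 0.0
time: 2.4
tool_pos: [490.9, 119.5, 410.3]
tcp_rot: [-3.141, 0.0, 1.18]
contact_force: [-0.0, 0.5, -0.3]
grip_width: 64.5
finger_force: 0.0
time: 3.02
tool_pos: [490.9, 119.4, 410.4]
tcp_rot: [-3.141, -0.0, 2.096]
contact_force: [0.1, -0.4, 0.5]
grip_width: 64.4
finger_force: 0.0
time: 3.52
tool_pos: [490.9, 119.4, 410.4]
tcp_rot: [-3.141, -0.001, 2.767]
contact_force: [-0.6, -0.5, -0.2]
grip_width: 64.6
finger_force: 0.0
[ 8.68204836e-02  2.33653798e-01  1.21756361e+00 -1.04046020e-04
  1.69112891e+00 -1.10916792e+00] [-0.5813144  -0.47268151 -0.18956455]
```

View pics/w2.png

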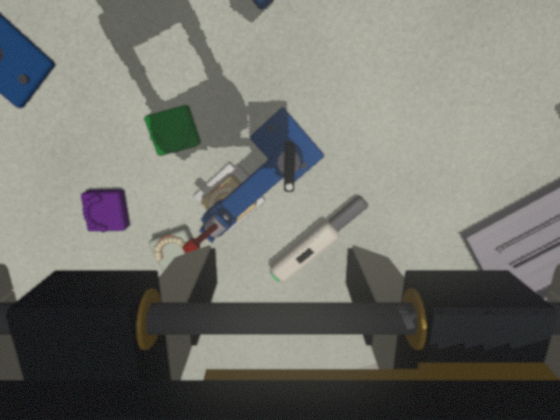

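Run:
```python
from h import *
W=dict(np.load("w1.npz"))
print("camW",-W["R"].T@W["t"])
for z in(154,168): print(z,proj(W,(494,122,z)))
for k in("black","red","blue"):
    for x in blobs(W,k,(0,0,560,300),60): print(k,x[0],x[1],x[2].tolist(),plane(W,x[1],168).round(1))
```

```text
camW [412.8825749  149.48290264 554.75517778]
154 [285.0855125  165.87623153]
168 [285.20875898 168.52390598]
black 598 [204.3 283. ] [[188.60000610351562, 298.79998779296875], [208.89999389648438, 254.60000610351562], [226.3000030517578, 262.5], [206.0, 306.79998779296875]] [591.6 -23.3 168. ]
black 3227 [ 94.5 285.8] [[21.0, 271.0], [159.0, 271.0], [159.0, 299.0], [21.0, 299.0]] [ 545.3 -151.6  168. ]
black 2913 [471.8 286.9] [[404.0, 299.0], [404.0, 271.0], [542.0, 271.0], [542.0, 299.0]] [718.  282.6 168. ]
black 171 [362.3 293.7] [[353.0, 283.0], [372.0, 283.0], [372.0, 299.0], [353.0, 299.0]] [677.5 153.5 168. ]
red 89 [189.5 246.6] [[182.1999969482422, 245.39999389648438], [193.0, 240.0], [196.60000610351562, 247.1999969482422], [185.8000030517578, 252.60000610351562]] [540.5 -18.6 168. ]
blue 2744 [19.6 64.3] [[-38.29999923706055, 57.5], [0.20000000298023224, 14.800000190734863], [57.20000076293945, 66.0999984741211], [18.700000762939453, 108.9000015258789]] [294.3 -90.  168. ]
blue 615 [302.9 143.2] [[278.8999938964844, 123.19999694824219], [293.20001220703125, 113.5], [322.3999938964844, 156.60000610351562], [308.20001220703125, 166.3000030517578]] [474.9 150.1 168. ]
blue 1114 [250.6 190.1] [[220.89999389648438, 202.6999969482422], [268.0, 162.10000610351562], [280.6000061035156, 176.6999969482422], [233.5, 217.3000030517578]] [502.8  76.5 168. ]
```

The wrist view shows the wing nut's black bar from (291,143) to (289,189). That is nearly along the image column, as wanted.

Run:
```python
from h import *
W=dict(np.load("w1.npz"))
g=cv2.cvtColor(W["color"],cv2.COLOR_RGB2GRAY)
m=np.zeros_like(g);m[138:196,278:302]=(g[138:196,278:302]<48)
ys,xs=np.nonzero(m);r=cv2.minAreaRect(np.c_[xs,ys].astype(np.float32));print(r,len(xs))
for y in range(140,194,4): print(y,xs[ys==y].min() if (ys==y).any() else None,xs[ys==y].max() if (ys==y).any() else None)
a=plane(W,(291,143),168);b=plane(W,(289,190),168);print(a,b,(a+b)/2,np.linalg.norm(a-b),np.degrees(np.arctan2(*(b-a)[1::-1])))
```

```text
((289.0, 159.5), (33.0, 6.0), 90.0) 30
140 None None
144 286 291
148 None None
152 287 287
156 None None
160 None None
164 286 286
168 286 291
172 None None
176 288 288
180 None None
184 None None
188 None None
192 None None
[470.00014139 138.1181491  168.        ] [518.64193443 116.98073408 168.        ] [494.32103791 127.54944159 168.        ] 53.035972171944294 -23.4874787812594
```

```bash
python3 -m creep '[{"hand":0.6,"tx":-0.001,"ty":0.0075,"tz":0.05,"spin":1.5},{"hand":0.6,"tx":0,"ty":0,"tz":0.055,"spin":0},{"hand":0.6,"tx":0,"ty":0,"tz":0.055,"spin":0},{"hand":0.6,"tx":0,"ty":0,"tz":0.055,"spin":0},{"hand":0.6,"tx":0,"ty":0,"tz":0.042,"spin":0}]' && python3 -m creep '[{"hand":0.3,"tx":0,"ty":0,"tz":0,"spin":0},{"hand":0.3,"tx":0,"ty":0,"tz":0,"spin":0},{"hand":0.3,"tx":0,"ty":0,"tz":0,"spin":0}]'
python3 - <<'E'
from plant import *
import cv2,numpy as np
c=cams.capture("wrist");np.savez("w3.npz",**c);cv2.imwrite("pics/w3.png",c["color"][...,::-1])
E
```

```text
time: 4.2
tool_pos: [493.8, 125.9, 151.4]
tcp_rot: [-3.141, -0.002, 2.734]
contact_force: [0.6, -0.0, -0.1]
grip_width: 54.8
finger_force: 0.0
time: 4.58
tool_pos: [496.0, 126.1, 155.7]
tcp_rot: [3.14, 0.004, 2.735]
contact_force: [-0.7, -0.5, -0.3]
grip_width: 30.1
finger_force: 0.0
```

View pics/w3.png

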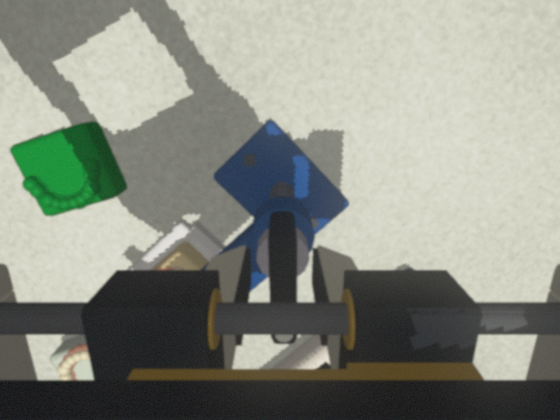

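The wing at column 284 sits centred between the fingers. I'll grip it and turn about 1.4 rad.

```bash
python3 -m creep '[{"hand":0,"tx":0,"ty":0,"tz":0,"spin":0},{"hand":0,"tx":0,"ty":0,"tz":0,"spin":0},{"hand":0,"tx":0,"ty":0,"tz":0,"spin":0},{"hand":0,"tx":0,"ty":0,"tz":0,"spin":0}]' && python3 -m creep '[{"hand":0,"tx":0,"ty":0,"tz":0.0004,"spin":8},{"hand":0,"tx":0,"ty":0,"tz":0.0004,"spin":8},{"hand":0,"tx":0,"ty":0,"tz":0.0004,"spin":8},{"hand":0,"tx":0,"ty":0,"tz":0.0004,"spin":8},{"hand":0,"tx":0,"ty":0,"tz":0.0004,"spin":8}]' && python3 -m creep '[{"hand":0,"tx":0,"ty":0,"tz":0.0004,"spin":8},{"hand":0,"tx":0,"ty":0,"tz":0.0004,"spin":8},{"hand":0,"tx":0,"ty":0,"tz":0.0004,"spin":8},{"hand":0,"tx":0,"ty":0,"tz":0.0004,"spin":8},{"hand":0,"tx":0,"ty":0,"tz":0.0004,"spin":8}]'
python3 - <<'E'
from plant import *
o=get_obs();print(o["moment"],o["contact_force"],o["joint_positions"])
E
```

```text
time: 5.12
tool_pos: [495.4, 127.0, 154.4]
tcp_rot: [3.139, 0.001, 2.736]
contact_force: [1.5, 5.1, 1.9]
grip_width: 11.8
finger_force: 30.0
time: 5.75
tool_pos: [495.8, 127.4, 152.3]
tcp_rot: [3.138, -0.001, 2.034]
contact_force: [2.4, 7.2, -0.2]
grip_width: 11.9
finger_force: 30.0
time: 6.38
tool_pos: [496.3, 127.5, 150.2]
tcp_rot: [3.138, -0.003, 1.335]
contact_force: [5.3, 7.0, -2.4]
grip_width: 11.8
finger_force: 30.0
[ 1.08178645 -0.83834337  0.20725652] [ 5.25963576  6.96038927 -2.38870437] [0.10046003 0.41022823 1.69331229 0.00243303 1.03376096 0.3346657 ]
```

```bash
python3 -m creep '[{"hand":0.4,"tx":0,"ty":0,"tz":0,"spin":0},{"hand":0.4,"tx":0,"ty":0,"tz":0,"spin":0},{"hand":0.4,"tx":0,"ty":0,"tz":-0.055,"spin":0},{"hand":0.2,"tx":0,"ty":0,"tz":-0.05,"spin":0},{"hand":0,"tx":0,"ty":0,"tz":0,"spin":9.3}]' && python3 -m creep '[{"hand":0,"tx":0,"ty":0,"tz":0,"spin":9.3},{"hand":0,"tx":0,"ty":0,"tz":0,"spin":9.3},{"hand":0,"tx":0,"ty":0,"tz":0,"spin":9.3},{"hand":0,"tx":0,"ty":0,"tz":0,"spin":9.3},{"hand":0,"tx":0,"ty":0,"tz":0,"spin":9.3}]' && python3 -m creep '[{"hand":0,"tx":0.0127,"ty":0.042,"tz":0,"spin":0},{"hand":0,"tx":0.0127,"ty":0.042,"tz":0,"spin":0},{"hand":0,"tx":0.0127,"ty":0.042,"tz":0,"spin":0},{"hand":0,"tx":0,"ty":0,"tz":0.044,"spin":0},{"hand":0,"tx":0,"ty":0,"tz":0,"spin":0}]'
python3 - <<'E'
from plant import *
import numpy as np,cv2
from h import *
o=get_obs();print(o["contact_force"],o["tool_pos"])
S=cams.capture("scene");T=cams.capture("top");np.savez("s4.npz",**S);np.savez("t4.npz",**T)
a=cv2.resize(S["color"][150:295,265:405],None,fx=4,fy=4,interpolation=2);b=cv2.resize(T["color"][175:260,160:280],None,fx=4,fy=4,interpolation=2)
b=cv2.copyMakeBorder(b,0,a.shape[0]-b.shape[0],0,0,0)[:,:240] if 0 else b
cv2.imwrite("pics/s4.png",a[...,::-1])
E
```

```text
time: 7.0
tool_pos: [496.4, 126.0, 258.9]
tcp_rot: [3.134, -0.004, 1.175]
contact_force: [-0.9, -0.2, -0.8]
grip_width: 21.2
finger_force: 0.0
time: 7.62
tool_pos: [494.5, 125.7, 254.7]
tcp_rot: [3.141, 0.001, 0.361]
contact_force: [0.1, 0.2, -0.3]
grip_width: 0.2
finger_force: 0.0
time: 8.25
tool_pos: [573.2, 21.5, 207.6]
tcp_rot: [-3.138, 0.007, 0.365]
contact_force: [-0.9, 0.5, 0.5]
grip_width: 0.3
finger_force: 0.0
[-0.91253977  0.51708668  0.4732077 ] [573.24081431  21.53242657 207.59152332]
```

View pics/s4.png

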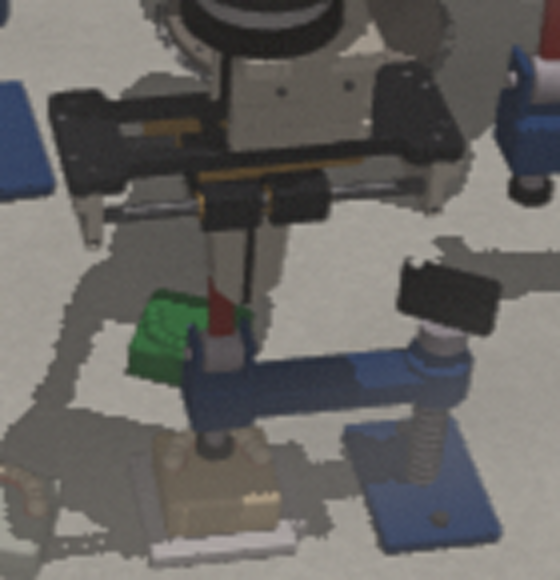

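The closed fingers stand in front of the red lever, in line with it (lever at crop column 222, fingers around 247, with parallax). The nut has turned. Next I'll push the lever gently in steps and read the force.

```bash
cat > f.py <<'E'
from plant import *
import numpy as np,math
F=[];M=[];P=[]
for i in range(4):
    cams.capture("wrist");o=get_obs();F.append(o["contact_force"]);M.append(o["moment"]);P.append(o["tool_pos"])
F=np.mean(F,0);P=np.mean(P,0);cx=np.array([.937,.35,0]);d=P-[538,9,0]
print("** t %.2f tcp cx %.1f cy %.1f z %.1f  Fx %.2f Fz %.2f"%(o["time"],d@cx,d@[-.35,.937,0],P[2],F@cx,F[2]),"M",np.mean(M,0).round(2))
E
python3 f.py
python3 -m creep '[{"hand":0,"tx":-0.015,"ty":0,"tz":0,"spin":0},{"hand":0,"tx":-0.015,"ty":0,"tz":0.001,"spin":0},{"hand":0,"tx":-0.015,"ty":0,"tz":0.001,"spin":0},{"hand":0,"tx":-0.015,"ty":0,"tz":0.004,"spin":0},{"hand":0,"tx":0,"ty":0,"tz":0,"spin":0}]' >/dev/null; python3 f.py
python3 -m creep '[{"hand":0,"tx":-0.0066,"ty":0,"tz":0.0035,"spin":0},{"hand":0,"tx":0,"ty":0,"tz":0,"spin":0}]'>/dev/null; python3 f.py
python3 -m creep '[{"hand":0,"tx":-0.0063,"ty":0,"tz":0.0043,"spin":0},{"hand":0,"tx":0,"ty":0,"tz":0,"spin":0}]'>/dev/null; python3 f.py
python3 -m creep '[{"hand":0,"tx":-0.0057,"ty":0,"tz":0.0048,"spin":0},{"hand":0,"tx":0,"ty":0,"tz":0,"spin":0}]'>/dev/null; python3 f.py
python3 -m creep '[{"hand":0,"tx":-0.0053,"ty":0,"tz":0.0053,"spin":0},{"hand":0,"tx":0,"ty":0,"tz":0,"spin":0}]'>/dev/null; python3 f.py
python3 -m creep '[{"hand":0,"tx":-0.0046,"ty":0,"tz":0.0059,"spin":0},{"hand":0,"tx":0,"ty":0,"tz":0,"spin":0}]'>/dev/null; python3 f.py
```

```text
** t 8.55 tcp cx 40.2 cy -0.8 z 212.5  Fx -0.18 Fz -0.02 M [0.03 0.02 0.02]
** t 9.38 tcp cx -19.9 cy -1.5 z 205.5  Fx -0.09 Fz -0.11 M [0.01 0.01 0.  ]
** t 9.82 tcp cx -27.2 cy -1.5 z 201.1  Fx 0.04 Fz -0.11 M [ 0.02  0.04 -0.  ]
** t 10.28 tcp cx -33.5 cy -1.5 z 196.8  Fx 0.06 Fz 0.10 M [-0.02  0.01 -0.  ]
** t 10.72 tcp cx -39.1 cy -1.6 z 192.1  Fx 0.60 Fz 0.37 M [ 0.03 -0.16  0.01]
** t 11.18 tcp cx -44.5 cy -1.6 z 186.7  Fx 1.68 Fz 0.97 M [ 0.04 -0.26 -0.  ]
** t 11.62 tcp cx -49.2 cy -1.6 z 180.7  Fx 1.17 Fz 1.14 M [ 0.07 -0.26 -0.01]
```

```bash
python3 -m creep '[{"hand":0,"tx":-0.0041,"ty":0,"tz":0.0063,"spin":0},{"hand":0,"tx":0,"ty":0,"tz":0,"spin":0}]'>/dev/null; python3 f.py
python3 -m creep '[{"hand":0,"tx":-0.0035,"ty":0,"tz":0.0067,"spin":0},{"hand":0,"tx":0,"ty":0,"tz":0,"spin":0}]'>/dev/null; python3 f.py
python3 - <<'E'
from plant import *
from h import *
cv2.imwrite("pics/x.png",cams.capture("wrist")["color"][...,::-1])
for n,b in(("scene",(285,190,360,290)),("top",(215,180,280,250)),("wrist",(0,0,560,420))):
    c=cams.capture(n);np.savez(n+"5.npz",**c)
    for x in blobs(c,"red",b,6): print(n,x[0],x[1],x[2].tolist())
E
```

```text
** t 12.07 tcp cx -53.3 cy -1.7 z 174.4  Fx 1.51 Fz 0.75 M [ 0.09 -0.21 -0.01]
** t 12.53 tcp cx -56.9 cy -1.6 z 167.6  Fx 1.02 Fz 0.55 M [ 0.06 -0.1  -0.01]
scene 52 [317.6 225.8] [[314.0, 221.39999389648438], [318.8999938964844, 220.39999389648438], [321.0, 230.10000610351562], [316.20001220703125, 231.1999969482422]]
wrist 33 [558.2 132.6] [[557.0, 126.0], [559.0, 126.0], [559.0, 140.0], [557.0, 140.0]]
wrist 1980 [278.  202.2] [[265.0, 246.6999969482422], [266.70001220703125, 158.8000030517578], [290.8999938964844, 159.3000030517578], [289.20001220703125, 247.1999969482422]]
```

Run:
```python
from h import *
W=dict(np.load("wrist5.npz"));S=dict(np.load("scene5.npz"))
cx=np.array([.937,.35,0]);z=np.array([0,0,1.])
for th in(.5,.7,.8,.9,1.0,1.1,1.2,1.3):
    f=th+.1;p=np.array([538,9,123.5]);t=p+95*(-np.sin(f)*cx+np.cos(f)*z)
    print(th,"wrist",proj(W,t).round(1),"base",proj(W,p).round(1),"scene tip",proj(S,t).round(1))
```

```text
0.5 wrist [274.9 319.2] base [277.5 140.7] scene tip [316.6 193.1]
0.7 wrist [275.4 330.7] base [277.5 140.7] scene tip [315.  193.7]
0.8 wrist [275.6 332.1] base [277.5 140.7] scene tip [314.3 194.6]
0.9 wrist [275.8 331.1] base [277.5 140.7] scene tip [313.6 195.9]
1.0 wrist [276.  328.2] base [277.5 140.7] scene tip [313.  197.6]
1.1 wrist [276.2 323.7] base [277.5 140.7] scene tip [312.5 199.7]
1.2 wrist [276.4 317.8] base [277.5 140.7] scene tip [312.1 202. ]
1.3 wrist [276.6 310.8] base [277.5 140.7] scene tip [311.8 204.7]
```

View pics/x.png

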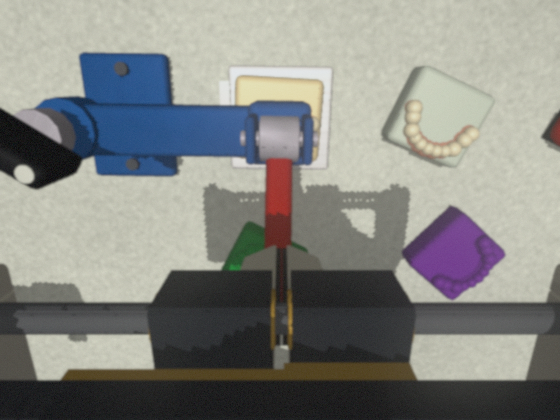

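The fingers rest on the lever at (280,247), with the head at (280,135) and the cast below. I'll back off and read the lever's rest angle.

```bash
python3 -m creep '[{"hand":0,"tx":0,"ty":0,"tz":-0.03,"spin":0},{"hand":0,"tx":0,"ty":0,"tz":-0.04,"spin":0},{"hand":0,"tx":-0.03,"ty":0,"tz":-0.02,"spin":0},{"hand":0,"tx":-0.03,"ty":0,"tz":0,"spin":0},{"hand":0,"tx":0,"ty":0,"tz":0,"spin":0}]'; python3 f.py
cat > lev.py <<'E'
from plant import *
from h import *
import sys
zp=float(sys.argv[1])
W=cams.capture("wrist");S=cams.capture("scene");np.savez("wl.npz",**W)
cv2.imwrite("pics/wl.png",W["color"][...,::-1])
r=[]
for n,c,b in(("wrist",W,(200,0,360,420)),("scene",S,(285,190,345,290))):
    for x in blobs(c,"red",b,10): print(n,x[0],x[1],x[2].tolist())
cx=np.array([.937,.35,0]);z=np.array([0,0,1.]);p=np.array([538,9,zp])
print("pivot",proj(W,p).round(1),proj(S,p).round(1))
for th in(0,.2,.4,.5,.6,.7,.8,.9,1.0,1.1,1.2,1.3,1.45):
    f=th+.1;t=p+95*(-np.sin(f)*cx+np.cos(f)*z);print(th,"tip",proj(W,t).round(1),proj(S,t).round(1))
E
python3 lev.py 123.5
```

```text
time: 13.35
tool_pos: [428.3, -34.2, 258.2]
tcp_rot: [3.141, 0.0, 0.365]
contact_force: [0.3, -0.4, -0.1]
grip_width: 0.6
finger_force: 0.0
** t 13.55 tcp cx -116.4 cy -2.3 z 257.9  Fx -0.39 Fz -0.17 M [-0.03 -0.02 -0.  ]
wrist 1776 [278.2  95.4] [[267.0, 45.0], [288.0, 45.0], [288.0, 143.0], [267.0, 143.0]]
scene 17 [315.9 195.9] [[313.0, 194.0], [318.0, 194.0], [318.0, 197.0], [313.0, 197.0]]
scene 140 [317.6 215.7] [[313.5, 200.1999969482422], [318.0, 199.6999969482422], [321.6000061035156, 230.8000030517578], [317.1000061035156, 231.3000030517578]]
pivot [278.2  39.6] [319.9 236.6]
0 tip [276.6  36.3] [321.2 199.3]
0.2 tip [276.5  78.1] [319.3 195.5]
0.4 tip [276.6 113.1] [317.4 193.4]
0.5 tip [276.6 127.5] [316.6 193.1]
0.6 tip [276.7 139.7] [315.7 193.2]
0.7 tip [276.8 149.9] [315.  193.7]
0.8 tip [276.9 158. ] [314.3 194.6]
0.9 tip [277.  164.1] [313.6 195.9]
1.0 tip [277.1 168.5] [313.  197.6]
1.1 tip [277.2 171.2] [312.5 199.7]
1.2 tip [277.3 172.4] [312.1 202. ]
1.3 tip [277.4 172.3] [311.8 204.7]
1.45 tip [277.6 169.9] [311.4 209.2]
```

Run:
```python
from plant import *
from h import *
W=dict(np.load("wl.npz"));S=cams.capture("scene");T=cams.capture("top")
np.savez("sl.npz",**S)
h=cv2.cvtColor(W["color"],cv2.COLOR_RGB2HSV);m=((h[...,0]<8)|(h[...,0]>172))&(h[...,1]>140)&(h[...,2]>50)
for r in range(40,150,5):
    x=np.nonzero(m[r,240:320])[0]
    if len(x):print(r,x.min()+240,x.max()+240,end=" | ")
t,e=tri(W,(277.5,132.5),S,(316,197));print("\nbead",t,e)
p=np.array([538,9,123.5]);d=t-p;cx=np.array([.937,.35,0]);print("rel",d@cx,d@[-.35,.937,0],d[2],"theta",np.arctan2(-(d@cx),d[2])-.1,np.hypot(d@cx,d[2]))
for x in blobs(T,"red",(215,180,280,270),4): print("top",x[0],x[1],x[2].tolist())
for th in(.5,.6,.7,.8,.9,1.):
    f=th+.1;t=p+88*(-np.sin(f)*cx+np.cos(f)*np.array([0,0,1]));print(th,proj(W,t).round(1),proj(S,t).round(1),proj(T,t).round(1))
# head outline in wrist
g=W["color"];print("pivot px",proj(W,p))
hh=h; b=(h[...,0]>100)&(h[...,0]<125)&(h[...,1]>120)&(h[...,2]>50)
for r in range(0,80,5):
    x=np.nonzero(b[r,200:360])[0]
    if len(x):print(r,x.min()+200,x.max()+200,len(x),end=" | ")
```

```text
45 273 284 | 50 271 287 | 55 271 287 | 60 270 287 | 65 271 287 | 70 270 287 | 75 270 287 | 80 270 287 | 85 270 287 | 90 270 287 | 95 269 287 | 100 270 287 | 105 269 286 | 110 269 287 | 115 269 285 | 120 269 286 | 125 268 286 | 130 268 288 | 135 267 288 | 140 268 287 | 
bead [483.70722715 -11.32733024 188.14846464] 0.6621051695727173
rel -57.98689374155545 -0.04423793827251643 64.64846463689014 theta 0.6311313474701973 86.84413524068091
0.5 [276.8 119.3] [316.8 196.3] [240.3 220.7]
0.6 [276.8 130.7] [316.  196.4] [241.8 224.4]
0.7 [276.9 140.3] [315.3 196.8] [243.1 227.8]
0.8 [277. 148.] [314.7 197.7] [244.4 230.9]
0.9 [277.1 154.1] [314.1 198.9] [245.5 233.7]
1.0 [277.2 158.4] [313.5 200.4] [246.5 236.1]
pivot px [278.1781127  39.644157 ]
20 257 301 14 | 25 200 300 63 | 30 200 301 64 | 35 200 300 55 | 40 200 301 57 | 45 200 301 65 | 50 200 301 64 | 55 200 257 58 | 60 200 297 65 |
```

```bash
python3 -m creep '[{"hand":0,"tx":0.06,"ty":-0.001,"tz":0,"spin":0},{"hand":0,"tx":0.036,"ty":-0.001,"tz":0,"spin":0},{"hand":0,"tx":0,"ty":0,"tz":0.03,"spin":0},{"hand":0,"tx":0,"ty":0,"tz":0.032,"spin":0},{"hand":0,"tx":0,"ty":0,"tz":0,"spin":0}]'>/dev/null; python3 f.py
s(){ python3 f.py; }
python3 -m creep '[{"hand":0,"tx":-0.005,"ty":0,"tz":0,"spin":0},{"hand":0,"tx":-0.003,"ty":0,"tz":0,"spin":0},{"hand":0,"tx":0,"ty":0,"tz":0,"spin":0}]'>/dev/null; s
python3 -m creep '[{"hand":0,"tx":-0.003,"ty":0,"tz":0,"spin":0},{"hand":0,"tx":0,"ty":0,"tz":0,"spin":0}]'>/dev/null; s
python3 -m creep '[{"hand":0,"tx":-0.003,"ty":0,"tz":0,"spin":0},{"hand":0,"tx":0,"ty":0,"tz":0,"spin":0}]'>/dev/null; s
python3 -m creep '[{"hand":0,"tx":-0.003,"ty":0,"tz":0,"spin":0},{"hand":0,"tx":0,"ty":0,"tz":0,"spin":0}]'>/dev/null; s
python3 -m creep '[{"hand":0,"tx":-0.003,"ty":0,"tz":0.0025,"spin":0},{"hand":0,"tx":0,"ty":0,"tz":0,"spin":0}]'>/dev/null; s
python3 -m creep '[{"hand":0,"tx":-0.003,"ty":0,"tz":0.0025,"spin":0},{"hand":0,"tx":0,"ty":0,"tz":0,"spin":0}]'>/dev/null; s
python3 -m creep '[{"hand":0,"tx":-0.0026,"ty":0,"tz":0.0027,"spin":0},{"hand":0,"tx":0,"ty":0,"tz":0,"spin":0}]'>/dev/null; s
python3 -m creep '[{"hand":0,"tx":-0.0025,"ty":0,"tz":0.0029,"spin":0},{"hand":0,"tx":0,"ty":0,"tz":0,"spin":0}]'>/dev/null; s
```

```text
** t 14.57 tcp cx -20.1 cy 0.4 z 196.7  Fx 0.23 Fz 0.43 M [ 0.01 -0.    0.  ]
** t 15.15 tcp cx -28.6 cy 0.4 z 196.1  Fx -0.21 Fz 0.14 M [ 0.02  0.   -0.01]
** t 15.60 tcp cx -31.6 cy 0.5 z 195.9  Fx -0.28 Fz -0.10 M [0.03 0.01 0.01]
** t 16.05 tcp cx -34.6 cy 0.4 z 195.9  Fx -0.44 Fz 0.08 M [ 0.01 -0.02  0.  ]
** t 16.50 tcp cx -37.5 cy 0.4 z 196.0  Fx 1.01 Fz 0.14 M [ 0.07 -0.15  0.01]
** t 16.95 tcp cx -40.5 cy 0.4 z 193.4  Fx 2.05 Fz 0.34 M [ 0.16 -0.32  0.02]
** t 17.40 tcp cx -43.7 cy 0.3 z 190.9  Fx 2.95 Fz 0.78 M [ 0.17 -0.42 -0.  ]
** t 17.85 tcp cx -46.3 cy 0.3 z 188.1  Fx 2.27 Fz 0.54 M [ 0.2  -0.41  0.  ]
** t 18.30 tcp cx -48.9 cy 0.4 z 185.2  Fx 2.98 Fz 0.79 M [ 0.2  -0.39 -0.04]
```

```bash
python3 -m creep '[{"hand":0,"tx":0,"ty":0,"tz":-0.03,"spin":0},{"hand":0,"tx":0,"ty":0,"tz":-0.03,"spin":0},{"hand":0,"tx":-0.055,"ty":0,"tz":0,"spin":0},{"hand":0,"tx":0,"ty":0,"tz":0.048,"spin":0},{"hand":0,"tx":0,"ty":0,"tz":0,"spin":0}]'>/dev/null; python3 f.py
python3 -m creep '[{"hand":0,"tx":0.01,"ty":0,"tz":0,"spin":0},{"hand":0,"tx":0.01,"ty":0,"tz":0,"spin":0},{"hand":0,"tx":0.012,"ty":0,"tz":0,"spin":0},{"hand":0,"tx":0.012,"ty":0,"tz":0,"spin":0},{"hand":0,"tx":0.01,"ty":0,"tz":0,"spin":0}]'>/dev/null; python3 f.py
python3 -m creep '[{"hand":0,"tx":0.008,"ty":0,"tz":0,"spin":0},{"hand":0,"tx":0.008,"ty":0,"tz":0,"spin":0},{"hand":0,"tx":0.006,"ty":0,"tz":0,"spin":0}]'>/dev/null; python3 f.py
python3 -m creep '[{"hand":0,"tx":-0.008,"ty":0,"tz":0,"spin":0},{"hand":0,"tx":0,"ty":0,"tz":-0.04,"spin":0},{"hand":0,"tx":0,"ty":0,"tz":-0.03,"spin":0},{"hand":0.2,"tx":0.0127,"ty":-0.0415,"tz":0,"spin":0},{"hand":0.4,"tx":0.0127,"ty":-0.0415,"tz":0,"spin":0}]'
python3 -m creep '[{"hand":0.4,"tx":0.0127,"ty":-0.0415,"tz":0,"spin":0},{"hand":0.4,"tx":0,"ty":0,"tz":0,"spin":-9.3},{"hand":0.4,"tx":0,"ty":0,"tz":0,"spin":-9.3},{"hand":0.4,"tx":0,"ty":0,"tz":0,"spin":-9.3},{"hand":0.4,"tx":0,"ty":0,"tz":0,"spin":-9.3}]'
python3 -m creep '[{"hand":0.4,"tx":0,"ty":0,"tz":0,"spin":-9.3},{"hand":0.4,"tx":0,"ty":0,"tz":0,"spin":-9.2},{"hand":0.4,"tx":0,"ty":0,"tz":0,"spin":0}]'
python3 - <<'E'
from plant import *
from h import *
S=cams.capture("scene");T=cams.capture("top")
for n,c,b in(("scene",S,(290,185,350,290)),("top",T,(215,180,280,250))):
    for x in blobs(c,"red",b,5): print(n,x[0],x[1],x[2].tolist())
p=np.array([538,9,123.5]);cx=np.array([.937,.35,0])
for th in(0,.1,.2,.3,.4,.6):
    f=th+.1;t=p+88*(-np.sin(f)*cx+np.cos(f)*np.array([0,0,1]));print(th,proj(S,t).round(1),proj(T,t).round(1))
E
```

```text
** t 19.12 tcp cx -103.5 cy -0.3 z 197.9  Fx 0.36 Fz 0.26 M [ 0.01 -0.02  0.01]
** t 19.95 tcp cx -48.7 cy 0.4 z 197.2  Fx -0.29 Fz -0.06 M [-0.02  0.02  0.01]
** t 20.52 tcp cx -27.0 cy 0.5 z 197.2  Fx -0.09 Fz 0.21 M [-0.02  0.03  0.01]
time: 21.15
tool_pos: [498.1, 83.9, 267.8]
tcp_rot: [3.141, -0.001, 0.364]
contact_force: [0.5, 0.9, -0.0]
grip_width: 15.5
finger_force: 0.0
time: 21.78
tool_pos: [495.0, 126.6, 267.3]
tcp_rot: [-3.142, 0.0, 1.02]
contact_force: [-0.1, -0.7, -1.1]
grip_width: 36.5
finger_force: 0.0
time: 22.15
tool_pos: [495.1, 126.5, 267.3]
tcp_rot: [-3.142, 0.0, 1.336]
contact_force: [-0.7, 0.3, -0.0]
grip_width: 36.5
finger_force: 0.0
scene 15 [321. 201.] [[319.0, 200.0], [323.0, 200.0], [323.0, 202.0], [319.0, 202.0]]
top 42 [232.8 199.9] [[228.6999969482422, 198.10000610351562], [235.0, 196.0], [236.89999389648438, 201.6999969482422], [230.60000610351562, 203.8000030517578]]
0 [321.1 202.1] [232.3 200.3]
0.1 [320.2 200.2] [234.  204.5]
0.2 [319.3 198.6] [235.6 208.7]
0.3 [318.5 197.4] [237.2 212.8]
0.4 [317.6 196.6] [238.8 216.9]
0.6 [316.  196.4] [241.8 224.4]
```

The lever is open again at θ≈0, which matches the calibration. Next I loosen the nut by about 0.35 rad.

```bash
python3 -m creep '[{"hand":0.4,"tx":0,"ty":0,"tz":0.06,"spin":0},{"hand":0.4,"tx":0,"ty":0,"tz":0.057,"spin":0},{"hand":0.4,"tx":0,"ty":0,"tz":0,"spin":0},{"hand":0,"tx":0,"ty":0,"tz":0,"spin":0},{"hand":0,"tx":0,"ty":0,"tz":0,"spin":0}]'
python3 -m creep '[{"hand":0,"tx":0,"ty":0,"tz":0,"spin":0},{"hand":0,"tx":0,"ty":0,"tz":0,"spin":0},{"hand":0,"tx":0,"ty":0,"tz":-0.0005,"spin":-7},{"hand":0,"tx":0,"ty":0,"tz":-0.0005,"spin":-7},{"hand":0,"tx":0,"ty":0,"tz":0,"spin":-6}]'
python3 -m creep '[{"hand":0,"tx":0,"ty":0,"tz":0,"spin":0},{"hand":0,"tx":0,"ty":0,"tz":0,"spin":0}]'
python3 -c "
from plant import *;o=get_obs();print(o['moment'],o['contact_force'])"
python3 -m creep '[{"hand":0.4,"tx":0,"ty":0,"tz":0,"spin":0},{"hand":0.4,"tx":0,"ty":0,"tz":0,"spin":0},{"hand":0.4,"tx":0,"ty":0,"tz":-0.055,"spin":0},{"hand":0.2,"tx":0,"ty":0,"tz":-0.055,"spin":0},{"hand":0,"tx":0,"ty":0,"tz":0,"spin":0}]'
```

```text
time: 22.88
tool_pos: [496.9, 127.0, 152.8]
tcp_rot: [3.137, -0.001, 1.337]
contact_force: [-0.5, -0.5, -0.6]
grip_width: 21.6
finger_force: 0.0
time: 23.5
tool_pos: [496.3, 127.0, 153.0]
tcp_rot: [3.139, -0.0, 1.69]
contact_force: [-1.6, -0.2, 8.4]
grip_width: 11.8
finger_force: 30.1
time: 23.75
tool_pos: [496.2, 127.0, 153.0]
tcp_rot: [3.139, 0.0, 1.687]
contact_force: [-0.7, 0.6, 7.7]
grip_width: 11.7
finger_force: 30.0
[0.05734616 0.18221716 0.07571317] [-0.72082755  0.59115648  7.65973202]
time: 24.38
tool_pos: [497.5, 127.1, 265.6]
tcp_rot: [3.133, 0.0, 1.687]
contact_force: [0.5, -0.6, -0.1]
grip_width: 21.0
finger_force: 0.0
```

```bash
python3 -m creep '[{"hand":0,"tx":0,"ty":0,"tz":0,"spin":9.5},{"hand":0,"tx":0,"ty":0,"tz":0,"spin":9.5},{"hand":0,"tx":0,"ty":0,"tz":0,"spin":9.5},{"hand":0,"tx":0,"ty":0,"tz":0,"spin":9.5},{"hand":0,"tx":0,"ty":0,"tz":0,"spin":9.5}]'>/dev/null
python3 -m creep '[{"hand":0,"tx":0,"ty":0,"tz":0,"spin":9.5},{"hand":0,"tx":0,"ty":0,"tz":0,"spin":9.5},{"hand":0,"tx":0,"ty":0,"tz":0,"spin":9.5},{"hand":0,"tx":0.0125,"ty":0.0417,"tz":0,"spin":0},{"hand":0,"tx":0.0125,"ty":0.0417,"tz":0,"spin":0}]'>/dev/null
python3 -m creep '[{"hand":0,"tx":0.0125,"ty":0.0417,"tz":0,"spin":0},{"hand":0,"tx":0,"ty":0,"tz":0,"spin":0},{"hand":0,"tx":0,"ty":0,"tz":0.047,"spin":0},{"hand":0,"tx":0,"ty":0,"tz":0,"spin":0},{"hand":0,"tx":0,"ty":0,"tz":0,"spin":0}]';python3 f.py
```

```text
time: 26.25
tool_pos: [574.8, 23.6, 215.3]
tcp_rot: [3.141, -0.001, 0.361]
contact_force: [0.8, 0.0, 0.4]
grip_width: 0.5
finger_force: 0.0
** t 26.45 tcp cx 40.0 cy 0.4 z 216.0  Fx -0.24 Fz -0.11 M [ 0.03 -0.02  0.01]
```

```bash
python3 -m creep '[{"hand":0,"tx":-0.015,"ty":0,"tz":0.0025,"spin":0},{"hand":0,"tx":-0.013,"ty":0,"tz":0,"spin":0},{"hand":0,"tx":-0.004,"ty":0,"tz":0,"spin":0},{"hand":0,"tx":-0.004,"ty":0,"tz":0,"spin":0},{"hand":0,"tx":-0.004,"ty":0,"tz":0.0005,"spin":0}]'>/dev/null
python3 -m creep '[{"hand":0,"tx":-0.0044,"ty":0,"tz":0.0005,"spin":0},{"hand":0,"tx":-0.0044,"ty":0,"tz":0.0012,"spin":0},{"hand":0,"tx":-0.0035,"ty":0,"tz":0.0012,"spin":0},{"hand":0,"tx":-0.0035,"ty":0,"tz":0.0013,"spin":0},{"hand":0,"tx":-0.0035,"ty":0,"tz":0.0013,"spin":0}]'>/dev/null;python3 f.py
python3 -m creep '[{"hand":0,"tx":-0.0036,"ty":0,"tz":0.0014,"spin":0},{"hand":0,"tx":-0.0033,"ty":0,"tz":0.0016,"spin":0},{"hand":0,"tx":-0.0033,"ty":0,"tz":0.0018,"spin":0}]'>/dev/null;python3 f.py
python3 -m creep '[{"hand":0,"tx":-0.0032,"ty":0,"tz":0.002,"spin":0},{"hand":0,"tx":0,"ty":0,"tz":0,"spin":0}]'>/dev/null;python3 f.py
python3 -m creep '[{"hand":0,"tx":-0.0031,"ty":0,"tz":0.0022,"spin":0},{"hand":0,"tx":0,"ty":0,"tz":0,"spin":0}]'>/dev/null;python3 f.py
python3 -m creep '[{"hand":0,"tx":-0.0029,"ty":0,"tz":0.0023,"spin":0},{"hand":0,"tx":0,"ty":0,"tz":0,"spin":0}]'>/dev/null;python3 f.py
python3 -m creep '[{"hand":0,"tx":-0.0028,"ty":0,"tz":0.0025,"spin":0},{"hand":0,"tx":0,"ty":0,"tz":0,"spin":0}]'>/dev/null;python3 f.py
python3 -m creep '[{"hand":0,"tx":-0.0027,"ty":0,"tz":0.0026,"spin":0},{"hand":0,"tx":0,"ty":0,"tz":0,"spin":0}]'>/dev/null;python3 f.py
python3 -m creep '[{"hand":0,"tx":-0.0026,"ty":0,"tz":0.0028,"spin":0},{"hand":0,"tx":0,"ty":0,"tz":0,"spin":0}]'>/dev/null;python3 f.py
python3 -m creep '[{"hand":0,"tx":-0.0024,"ty":0,"tz":0.0029,"spin":0},{"hand":0,"tx":0,"ty":0,"tz":0,"spin":0}]'>/dev/null;python3 f.py
```

```text
** t 27.90 tcp cx -20.4 cy 0.1 z 205.7  Fx 0.01 Fz 0.05 M [ 0.02 -0.   -0.01]
** t 28.48 tcp cx -30.7 cy 0.1 z 200.8  Fx 0.14 Fz -0.21 M [-0.02 -0.03  0.02]
** t 28.93 tcp cx -33.5 cy 0.0 z 199.0  Fx 0.08 Fz -0.14 M [ 0.03 -0.01  0.  ]
** t 29.38 tcp cx -36.7 cy 0.0 z 196.8  Fx 0.46 Fz 0.11 M [-0.01  0.   -0.  ]
** t 29.82 tcp cx -39.6 cy 0.0 z 194.5  Fx -0.14 Fz -0.20 M [ 0.02 -0.01  0.  ]
** t 30.27 tcp cx -42.2 cy -0.0 z 192.0  Fx 0.75 Fz 0.59 M [ 0.06 -0.13  0.01]
** t 30.73 tcp cx -44.9 cy -0.0 z 189.4  Fx 2.21 Fz 0.49 M [ 0.15 -0.29  0.  ]
** t 31.18 tcp cx -47.7 cy -0.0 z 186.5  Fx 1.82 Fz 0.57 M [ 0.14 -0.32 -0.01]
** t 31.62 tcp cx -50.1 cy -0.0 z 183.6  Fx 2.20 Fz 0.28 M [ 0.16 -0.29 -0.01]
```

The bite now comes at θ≈0.72 rad. I'll flip the lever on down.

```bash
python3 -m creep '[{"hand":0,"tx":-0.0041,"ty":0,"tz":0.006,"spin":0},{"hand":0,"tx":-0.0036,"ty":0,"tz":0.0065,"spin":0},{"hand":0,"tx":-0.0031,"ty":0,"tz":0.0069,"spin":0},{"hand":0,"tx":-0.0024,"ty":0,"tz":0.0071,"spin":0}]'>/dev/null;python3 f.py
python3 -m creep '[{"hand":0,"tx":-0.0016,"ty":0,"tz":0.0065,"spin":0},{"hand":0,"tx":0,"ty":0,"tz":0,"spin":0}]'>/dev/null;python3 f.py
python3 -m creep '[{"hand":0,"tx":-0.0009,"ty":0,"tz":0.005,"spin":0},{"hand":0,"tx":0,"ty":0,"tz":0,"spin":0}]'>/dev/null;python3 f.py
python3 -m creep '[{"hand":0,"tx":0,"ty":0,"tz":0.002,"spin":0},{"hand":0,"tx":0,"ty":0,"tz":0,"spin":0}]'>/dev/null;python3 f.py
```

```text
** t 32.33 tcp cx -64.2 cy 0.2 z 156.2  Fx -0.23 Fz 0.09 M [ 0.03 -0.03 -0.01]
** t 32.77 tcp cx -64.8 cy -0.0 z 150.6  Fx -0.16 Fz 0.05 M [0.02 0.01 0.01]
** t 33.23 tcp cx -65.7 cy -0.0 z 145.6  Fx -0.60 Fz 0.13 M [ 0.04  0.01 -0.02]
** t 33.67 tcp cx -65.5 cy -0.2 z 144.2  Fx -0.77 Fz 5.00 M [ 0.02  0.21 -0.02]
```

```bash
python3 -m creep '[{"hand":0,"tx":0,"ty":0,"tz":0.001,"spin":0},{"hand":0,"tx":0,"ty":0,"tz":-0.04,"spin":0},{"hand":0,"tx":-0.02,"ty":0,"tz":-0.06,"spin":0},{"hand":0,"tx":-0.03,"ty":0,"tz":-0.03,"spin":0},{"hand":0,"tx":0,"ty":0,"tz":0,"spin":0}]';python3 f.py; python3 lev.py 124.5
```

```text
time: 34.3
tool_pos: [429.9, -32.1, 274.1]
tcp_rot: [3.139, -0.004, 0.36]
contact_force: [0.4, -0.1, -0.2]
grip_width: 0.2
finger_force: 0.0
** t 34.50 tcp cx -115.4 cy -0.1 z 271.4  Fx -0.34 Fz -0.20 M [ 0.03 -0.01  0.03]
wrist 1574 [281.4 109.8] [[274.0, 57.0], [289.0, 57.0], [289.0, 164.0], [274.0, 164.0]]
scene 102 [314.7 219.6] [[309.20001220703125, 209.1999969482422], [313.70001220703125, 207.89999389648438], [320.20001220703125, 229.60000610351562], [315.70001220703125, 231.0]]
pivot [280.9  42.2] [319.9 236.2]
0 tip [280.5  40.7] [321.3 198.9]
0.2 tip [280.5  79.8] [319.3 195.1]
0.4 tip [280.5 112.7] [317.5 193. ]
0.5 tip [280.5 126.3] [316.6 192.7]
0.6 tip [280.5 137.9] [315.8 192.8]
0.7 tip [280.5 147.6] [315.  193.3]
0.8 tip [280.5 155.3] [314.3 194.2]
0.9 tip [280.5 161.3] [313.6 195.6]
1.0 tip [280.6 165.5] [313.1 197.3]
1.1 tip [280.6 168.2] [312.6 199.3]
1.2 tip [280.6 169.5] [312.1 201.7]
1.3 tip [280.6 169.4] [311.8 204.4]
1.45 tip [280.7 167.2] [311.4 208.9]
```

View pics/wl.png

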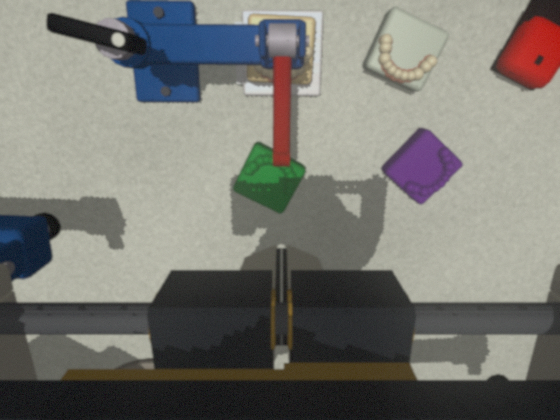

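The lever lies flat from (282,57) to (282,164). The scene tip at row 208–209 matches 1.45 rad, the cast is still square on its seat, and the robot is clear of everything. Handing in.

```bash
python3 -c "
from plant import *;print(close_job())"
```

```text
the job is handed in; nothing more can be done
None
```

The cast is clamped and the job is handed in: the bite came at about 0.72 rad and the lever is down at about 1.45 rad; clamp force was not measured (about 35 N expected), and no verdict was returned.

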